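# Make up two coffee-machine repair kits

## Task

Make up the two repair kits: the grinder burr and the yellow stubby screwdriver go in the red tray, the white solenoid valve and the grey ring gasket in the blue tray. The burr and the valve go on the sides lined with black rubber mat, the screwdriver and the gasket on the bare sides, one piece to a compartment, each lying flat inside its compartment. Leave the black tape, the solder reel and the blue cap where they are.

Things in the scene. Friction and masses are not known exactly. Their poses are not given: they have to be found in the camera images.
- red_tray: Low open red tray, fixed, 120 (x) by 185 (y) by 12 mm high, 3 mm walls, an 11 mm lip at each y end. A wall at y = 0 parts it in two compartments, each 114 (x) by 88 (y) mm inside, centred at y = +45.5 and -45.5 mm. That at +y is lined with black rubber (top at z = 5 mm); that at -y is bare red (floor z = 3 mm). Origin: centre of underside; x axis ahead of the robot within 0.25 rad, z up.
- blue_tray: Low open blue tray, fixed, 120 (x) by 185 (y) by 12 mm high, 3 mm walls, an 11 mm lip at each y end. A wall at y = 0 parts it in two compartments, each 114 (x) by 88 (y) mm inside, centred at y = +45.5 and -45.5 mm. That at -y is lined with black rubber (top at z = 5 mm); that at +y is bare blue (floor z = 3 mm). Origin: centre of underside; x axis ahead of the robot within 0.25 rad, z up.
- burr: Grey steel conical grinder burr, a round toothed cone 50 mm across at its base and 20 mm high, standing base down. Grip it by opposite sides of the base. Origin: centre of the underside; z up.
- driver: Short screwdriver with a thick yellow handle with a red ring, lying down; 88 mm long along its y axis, 30 mm thick. The handle, 30 mm across, runs from y = -22 to y = +44 mm, the steel blade is at -y. Origin: under the middle of its length, at bench height; its middle line is 15 mm above; it rests rolled about 0.1 rad about its length. Grip the handle across x, 11 mm to +y of the origin.
- valve: Cream white solenoid valve lying flat: a block with a stub pipe, 40 x 55 x 21 mm over all. The block spans x -20 to +16, y +2 to +24 mm and is 18 mm high; the pipe, 12 mm thick, sticks out from it to y = -28 mm at x = -8. Grip the block across x (36 mm wide), centre at x = -2, y = +13 mm. Origin: centre of the underside; z up.
- gasket: Pale grey silicone ring gasket (stiff), 58 mm across outside, about 9 mm thick, lying flat. Grip it by its outer edge. Origin: centre of the underside; z up.
- tape: Roll of black tape lying flat, 55 mm across, 19 mm high; belongs to no kit, to be left alone. Origin: centre of the underside.
- reel: White reel of solder wire standing on its flange, 52 mm across, 35 mm high; belongs to no kit, to be left alone. Origin: centre of the underside.
- cap: Small blue ribbed plastic screw cap, 24 mm across, 14 mm high; belongs to no kit, to be left alone. Origin: centre of the underside.
Mind the look-alikes: they are no part of the job. Several things have the shape of the gasket; the one meant has the colours described above.

How it is judged:
By the outcome, as a careful person would: the job done as asked, in the order asked, and still so for the second after the job is handed in, with the robot touching nothing.
It also fails if it takes over 96 s, if anything falls off the work surface, if the arm or the gripper's body presses on something with over 40 N, if the wrist force passes 120 N, or if a joint passes its speed limit or range.

## Robot

A 6-joint arm with a two-finger parallel gripper is mounted at the origin on a cart in front of the work surface, level with it; the furniture and walls round the work are solid. World frame = base frame: x ahead of the robot, y to its left, z up, the work surface at z = 0. Lengths are in m, angles in rad, forces in N, time in s.
With the tool pointing down it reaches from about 0.15 to 0.775 m from the base axis. Payload 6.1 kg.
Tool frame: the origin (TCP) lies at the very end of the fingers, on their centre line; the grasp point (between the pads) lies 19 mm behind it (r.grip_depth is the distance from the TCP to the grasp point, in m); z points along the fingers, y is the line along which they close (so a half turn about z gives the same grasp; the last joint's range is limited). The gripper opens to 85 mm and grips with 20 to 120 N. Pads are 22 mm wide; open, the fingers measure 114 mm over their backs; the gripper's body (76 mm by 85 mm) begins 54 mm behind the grasp point. The pads swing forward as they close: fully open they stand 13 mm farther back than shut.
Start: joints at [-1.111, 0.126, -0.04, 1.405, 0, 1.571], TCP at [0.233, -0.47, 0.202] pointing down, gripper open.
Joint ranges: [-2.72, 2.72], [-0.95, 1.95], [-1.27, 1.35], [-1.78, 2.02], [-1.46, 1.47], [-3.14, 3.14]. Speed limits (rad/s): [2.39, 2.39, 3.01, 3.14, 3.14, 3.14].

## Interface

Orientations are given as [roll, pitch, yaw] about the fixed x, y, z axes, in that order (R = Rz(yaw) Ry(pitch) Rx(roll)).
In Python, from rig import r gives the robot as it stands.
- The arm moves only by the tool play_rows, never from a script. Its argument "commands" is a list that holds one entry, the list of rows, each a list of 7 numbers: the opening in per cent of the stroke, from 0 (shut) to 100 (fully open), then the shift along the world's x, y, z in mm, then the turn, a rotation vector about the world's x, y, z in rad. A call has 1 to 12 rows; each row shifts and turns the commanded pose from where the row before left it; what a row does not reach is not made up. A row lasts 1/12 s, in which the tool goes at most 41.7 mm and 7.16 degrees, less where a joint would pass 70% of its speed; a pose out of reach is approached as far as the arm can. A call is refused whole if a number of a shift passes 41.7 or a number of a turn 0.125, either way. A call with a gripper value outside its range is refused whole. The fingers move at their own pace and stop on an object; "grip_force" is the grip in N (left out, the last holds). Time passes only in rows, so rows that do not move let the fingers close. It gives the time, the measured TCP pose, the force, the opening and the grip force at its end, in the units of the state.
- r.observe(): the state, without advancing time (a new reading comes with each control period).
- r.get_image(name): name is "scene" or "top" or "wrist"; returns the picture (400x640x3 uint8, red, green, blue); there is no depth.
- r.camera_info(name): a dict with "fx", "fy", "cx", "cy" (pixels), "position" and "attitude" of the camera in the world. Camera axes: x right, y up, looking along -z (the intrinsics and any distortion apply to the point x, -y, -z); pixel columns grow to the right and rows downward; lengths in m; the calibration is good to about 2 mm. A picture is of the moment at which its call begins: read the wrist's pose just before it. camera_info takes no time and is no camera call; for the wrist camera it gives the pose at the moment of the call.
- r.finish_job(): hands the job in; it is judged then, once.
The state is a dict: "time_s": time; "joints": joint angles; "qd": joint speeds; "joint_efforts": joint torques, N m; "position": TCP position; "eef_rot": TCP orientation; "force": force on the tool from outside, world axes, zero at the start; "ft_torque": the same for the moment, N m; "gripper_width": finger opening in m; "finger_force": force on a finger pad.
Only numpy, scipy, OpenCV 4.12 (cv2) and the standard library are available. Lean on these libraries where they do the work, as an engineer would, in place of code of your own. Each camera call takes 0.05 s, during which the arm holds its last target. There are 200 camera calls.

## Working session

There is one attempt and no reset: what is moved stays moved. The work goes in short steps, Python scripts to look and compute and a tool call to move; the robot and the scene stay as the last step left them, time stands still between calls to the robot, and variables do not carry over. Pictures are saved under pics/ and viewed, at most 14 in all, crops included, and the job is handed in when it is done.

Besides the shell and the picture viewer there is one more tool, called after "Call:" as name(argument=value, ...) on one line, values as JSON. play_rows: Moves the arm, as the interface text tells. Its arguments: {"type":"object","properties":{"commands":{"type":"array","items":{"type":"array","items":{"type":"array","items":{"type":"number"}}}},"grip_force":{"type":"number"}},"required":["commands"]}

```bash
mkdir -p pics; ls
python3 - <<'E'
from rig import r
import cv2
print(r.observe())
for n in("top","scene"):
    print(r.camera_info(n)); cv2.imwrite(f"pics/{n}0.png",r.get_image(n)[:,:,::-1])
print(r.camera_info("wrist"))
E
```

```text
pics
{'time_s': 0.0, 'joints': array([-1.11099119e+00,  1.26386907e-01, -4.06148962e-02,  1.40540638e+00,
        1.64749729e-05,  1.57083269e+00]), 'qd': array([ 5.40626552e-04,  2.19722677e-04,  5.46075703e-05,  3.24314638e-04,
        5.64826169e-04, -3.14047918e-04]), 'joint_efforts': array([ 1.04820469e-03, -4.35912073e+01,  3.52924776e+01,  1.72142027e-02,
       -1.32617233e-04, -1.28213463e-05]), 'position': array([ 0.23278124, -0.47005736,  0.20092174]), 'eef_rot': array([-3.13998080e+00, -1.64163360e-05,  4.59768742e-01]), 'force': array([ 0.74748568, -0.4423113 , -0.3731704 ]), 'ft_torque': array([0.00533613, 0.00440225, 0.00355514]), 'finger_force': 0.0, 'gripper_width': 0.08546688591981733}
{'fx': 413.92209756307085, 'fy': 413.92209756307085, 'cx': 318.52859190731647, 'cy': 204.8912801601696, 'position': array([0.44770952, 0.06974236, 1.07170172]), 'attitude': array([ 0.10049322, -0.02447713, -1.54914028])}
{'fx': 470.07685062558426, 'fy': 470.07685062558426, 'cx': 318.9031085764519, 'cy': 198.78594007997046, 'position': array([-0.42438181,  0.98529601,  0.84635522]), 'attitude': array([ 1.03176199, -0.01561183, -2.30745655])}
{'fx': 303.2004578230171, 'fy': 303.2004578230171, 'cx': 320.9795197695392, 'cy': 198.47462632882437, 'position': array([ 0.29989598, -0.43699508,  0.37264399]), 'attitude': array([-0.29457915,  0.00179854, -1.10982023])}
```

View pics/top0.png

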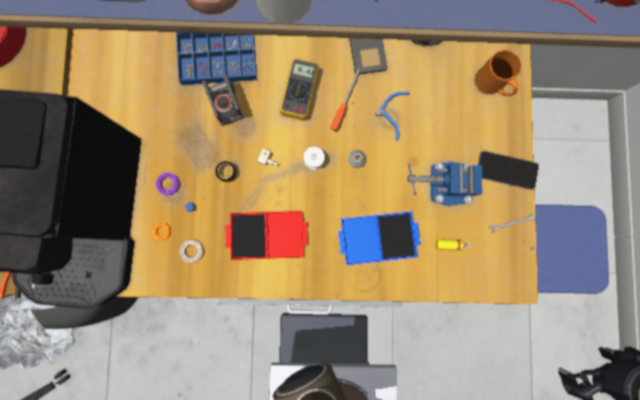

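View pics/scene0.png

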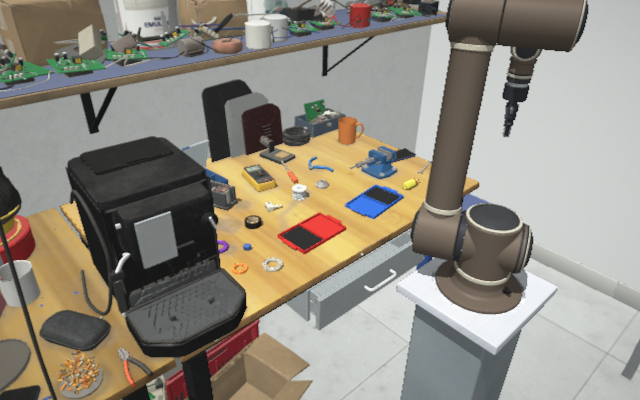

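The top view shows the burr at (357,158), driver at (452,244), valve at (267,157), gasket at (191,251), red tray at (268,235), and blue tray at (379,238). The scene view agrees. The vise is at (455,185), just ahead of the driver, and the machine is to the left of the gasket.

```bash
cat > h.py <<'E'
from rig import r
import cv2, numpy as np
from scipy.spatial.transform import Rotation as R
def cast(ci,uv,z):
    uv=np.atleast_2d(uv).astype(float)
    d=np.c_[(uv[:,0]-ci["cx"])/ci["fx"],-(uv[:,1]-ci["cy"])/ci["fy"],-np.ones(len(uv))]
    d=d@R.from_euler("xyz",ci["attitude"]).as_matrix().T
    p=np.array(ci["position"]); return (p+d*((z-p[2])/d[:,2])[:,None])[:,:2]
def project(ci,P):
    c=(np.atleast_2d(P)-ci["position"])@R.from_euler("xyz",ci["attitude"]).as_matrix()
    return np.c_[ci["cx"]+ci["fx"]*c[:,0]/-c[:,2], ci["cy"]-ci["fy"]*c[:,1]/-c[:,2]]
def snap(name,f):
    ci=r.camera_info(name); im=r.get_image(name)[:,:,::-1].copy(); cv2.imwrite(f,im); return ci,im
def contours(mask,amin=30):
    mask=cv2.morphologyEx(mask.astype(np.uint8)*255,cv2.MORPH_CLOSE,np.ones((3,3)))
    return [c for c in cv2.findContours(mask,cv2.RETR_EXTERNAL,cv2.CHAIN_APPROX_NONE)[0] if cv2.contourArea(c)>amin]
E
python3 - <<'E'
from h import *
ci=r.camera_info("top")
print(r.camera_info("top").keys())
for n,uv,z in[("burr",(357,158),.01),("driver",(452,244),.015),("valve",(267,157),.01),("gasket",(191,251),.005),("tape",(227,171),.01),("reel",(315,158),.02),("cap",(190,207),.01),("viseL",(412,178),.05),("viseR",(482,200),.05)]:
    print(n,cast(ci,uv,z).round(3))
im=cv2.imread("pics/top0.png"); h=cv2.cvtColor(im,cv2.COLOR_BGR2HSV)
reg=np.zeros(im.shape[:2],bool); reg[205:270,220:425]=1
for n,m in[("red",((h[...,0]<6)|(h[...,0]>174))&(h[...,1]>180)),("blue",(h[...,0]>100)&(h[...,0]<125)&(h[...,1]>150)),("black",h[...,2]<60)]:
    for c in contours(m&reg,300):
        b=cv2.boxPoints(cv2.minAreaRect(c)); w=cast(ci,b,.01 if n!="black" else .005); e=w-np.roll(w,1,0)
        print(n,w.mean(0).round(4),np.hypot(*e.T).round(3),np.arctan2(e[:,1],e[:,0]).round(3))
reg[:]=0;reg[230:260,430:475]=1
for c in contours(reg&(h[...,0]>22)&(h[...,0]<35)&(h[...,1]>190)&(h[...,2]>150),50):
    b=cv2.boxPoints(cv2.minAreaRect(c)); w=cast(ci,b,.015); e=w-np.roll(w,1,0)
    print("drv",b.round(1).tolist(),w.mean(0).round(4),np.hypot(*e.T).round(3),np.arctan2(e[:,1],e[:,0]).round(3))
E
```

```text
dict_keys(['fx', 'fy', 'cx', 'cy', 'position', 'attitude'])
burr [[ 0.681 -0.052]]
driver [[ 0.462 -0.298]]
valve [[0.677 0.183]]
gasket [[0.43  0.368]]
tape [[0.638 0.285]]
reel [[0.676 0.058]]
cap [[0.542 0.375]]
viseL [[ 0.625 -0.186]]
viseR [[ 0.574 -0.363]]
red [0.4766 0.1582] [0.114 0.166 0.115 0.164] [ 0.065 -1.522 -3.092  1.617]
blue [ 0.4686 -0.0643] [0.114 0.108 0.114 0.107] [ 0.128 -1.437 -3.024  1.701]
black [0.4729 0.2249] [0.1   0.077 0.1   0.076] [ 0.042 -1.547 -3.107  1.592]
black [ 0.4802 -0.1558] [0.101 0.076 0.102 0.075] [ 0.127 -1.429 -3.022  1.71 ]
drv [[436.0, 239.0], [457.0, 239.0], [457.0, 249.0], [436.0, 249.0]] [ 0.4621 -0.2838] [0.025 0.054 0.026 0.054] [-0.007 -1.549  3.129  1.592]
```

Call:
play_rows(commands=[[[100,26,27,0,0,0,-0.115],[100,26,27,0,0,0,-0.115],[100,26,27,0,0,0,-0.115],[100,26,27,0,0,0,-0.115],[100,26,27,0,0,0,0],[100,26,27,0,0,0,0],[100,26,27,0,0,0,0],[100,26,27,0,0,0,0],[100,26,27,0,0,0,0],[100,26,27,0,0,0,0],[100,26,27,0,0,0,0],[100,26,27,0,0,0,0]]], grip_force=40)

```text
time_s: 1.1
position: [0.5437, -0.1471, 0.2013]
eef_rot: [-3.142, 0.001, 0.01]
force: [-0.1, -1.3, -0.3]
gripper_width: 0.0853
finger_force: 0.0
```

Run:
```python
from h import *
snap("wrist","pics/w1.png"); o=r.observe();print(o["position"],o["eef_rot"],o["time_s"])
```

```text
[ 0.54769696 -0.14282073  0.2004861 ] [-3.13827342e+00 -1.41472230e-03  1.40138756e-02] 1.15
```

View pics/w1.png

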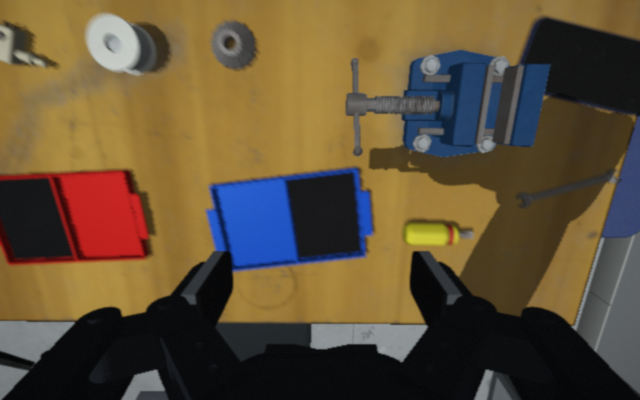

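The wrist view shows the burr at (234,46), the driver at (432,234) with its blade to the right, all of the blue tray, and most of the red tray. I'll measure these now.

```bash
cat >> h.py <<'E'
def rect(c,ci,z):
    w=cast(ci,c.reshape(-1,2),z).astype(np.float32); (p,s,a)=cv2.minAreaRect(w*1000); return np.round(p,1),np.round(s,1),round(a,1)
E
cat > m1.py <<'E'
from h import *
import sys
ci=r.camera_info("wrist"); im=cv2.imread("pics/w1.png"); h=cv2.cvtColor(im,cv2.COLOR_BGR2HSV)
H,S,V=h[...,0],h[...,1],h[...,2]
def go(n,m,box,z,a=100):
    g=np.zeros(m.shape,bool); g[box[1]:box[3],box[0]:box[2]]=1
    for c in contours(m&g,a): print(n,cv2.boundingRect(c),rect(c,ci,z))
go("bluefull",((H>100)&(H<130)&(S>120))|(V<50),(205,160,380,275),.012)
go("blackB",V<50,(270,165,375,268),.005)
go("bareB",(H>100)&(H<130)&(S>120)&(V>150),(205,160,380,275),.005)
go("redfull",((H<6)|(H>174))&(S>150),(0,160,150,270),.012)
go("blackR",V<50,(0,170,80,262),.005)
go("burr",S<70,(205,15,265,78),.003)
go("drv",(H>20)&(H<35)&(S>200)&(V>140),(395,210,480,255),.015)
go("valve",(S<90)&(V>120),(0,10,50,75),.01)
E
python3 m1.py; python3 -c "
import cv2;cv2.imwrite('pics/w1b.png',cv2.resize(cv2.imread('pics/w1.png')[10:80,0:280],None,fx=2.8,fy=2.8))"
```

```text
bluefull (207, 168, 165, 107) (array([477.8, -94.7]), array([124.3, 223.3]), 7.7)
blackB (288, 174, 72, 83) (array([ 486.4, -147.3]), array([106. ,  81.1]), 7.7)
bareB (207, 210, 18, 41) (array([465.2,  -5.2]), array([57.7, 12. ]), 7.4)
bareB (215, 178, 84, 88) (array([472.8, -60.8]), array([120.3,  87.4]), 8.3)
bareB (352, 170, 20, 68) (array([ 505.1, -195.5]), array([90.9, 15.9]), 10.3)
redfull (0, 171, 148, 93) (array([481.2, 179.9]), array([119.2, 197.2]), 3.6)
blackR (0, 179, 72, 79) (array([476.1, 237.2]), array([105.9,  83.2]), 3.6)
burr (212, 22, 43, 46) (array([686.1, -42.2]), array([45. , 46.4]), 0.8)
valve (15, 52, 30, 15) (array([667.1, 180.7]), array([31.2,  8.9]), 65.8)
valve (0, 25, 12, 39) (array([681.5, 203. ]), array([11.4, 36.5]), 73.8)
```

View pics/w1b.png

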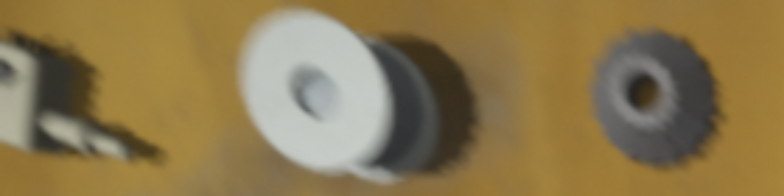

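Call:
play_rows(commands=[[[100,28,24,-16,0,0,-0.01],[100,28,24,-16,0,0,0],[100,28,24,-16,0,0,0],[100,28,24,-16,0,0,0],[100,14,2,-16,0,0,0],[100,0,0,0,0,0,0],[100,0,0,0,0,0,0]]])

```text
time_s: 1.73
position: [0.668, -0.0504, 0.1196]
eef_rot: [-3.142, 0.004, 0.001]
force: [-0.2, -0.4, 0.6]
gripper_width: 0.0854
finger_force: 0.0
```

```bash
cat > m2.py <<'E'
from h import *
ci,im=snap("wrist","pics/w2.png"); h=cv2.cvtColor(im,cv2.COLOR_BGR2HSV)
o=r.observe(); print(o["position"],o["eef_rot"])
H,S,V=h[...,0],h[...,1],h[...,2]
print(project(ci,[[o["position"][0],o["position"][1],.0]]),project(ci,[[.686,-.045,0]]))
for c in contours((S<80),300): 
    p,s,a=rect(c,ci,.003); print(cv2.boundingRect(c),p,s,a)
E
python3 m2.py
```

```text
[ 0.66805044 -0.05102376  0.12123479] [ 3.14153230e+00  1.99844162e-03 -4.93497549e-04]
[[322.12840633 184.62064304]] [[315.98661299 166.72572129]]
(602, 254, 38, 57) [ 555.  -389.7] [30.9 72.4] 74.1
(0, 199, 14, 38) [631.6 269.5] [12.7 41.9] 72.8
(534, 183, 24, 22) [ 660.2 -272.3] [22.1 20.3] 69.4
(612, 182, 28, 38) [ 654.2 -359.2] [45.2 22.1] 56.7
(4, 177, 636, 223) [534.6 -50.5] [283.7 792.5] 0.1
(46, 157, 64, 42) [675.1 190.6] [40.9 61.5] 0.1
(161, 151, 72, 64) [671.8  72.3] [58.5 72.4] 40.4
(297, 149, 49, 49) [679.9 -49.9] [47.4 46.8] 0.1
(377, 0, 68, 98) [ 790.9 -135.6] [79.9 36.1] 46.9
(57, 0, 90, 47) [808.8 133.6] [34.5 77. ] 0.1
```

View pics/w2.png

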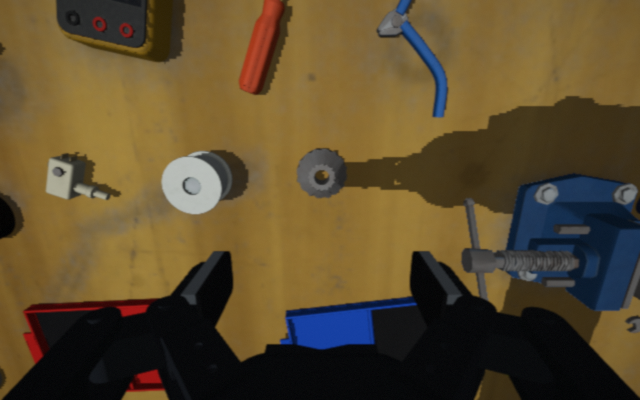

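The burr is at (321,173), which works out to (0.680, -0.050), clear of the reel. I'll descend and grip it.

Call:
play_rows(commands=[[[80,12,1,-35,0,0,0],[80,0,0,-35,0,0,0],[80,0,0,-30,0,0,0],[80,0,0,-16,0,0,0],[80,0,0,0,0,0,0],[50,0,0,0,0,0,0],[40,0,0,0,0,0,0],[30,0,0,0,0,0,0],[30,0,0,0,0,0,0],[30,0,0,0,0,0,0],[30,0,0,0,0,0,0]]], grip_force=40)

```text
time_s: 2.7
position: [0.6813, -0.0498, 0.0067]
eef_rot: [3.142, -0.001, -0.0]
force: [-0.3, -1.0, -1.0]
gripper_width: 0.0259
finger_force: 0.0
```

Run:
```python
from h import *
ci,im=snap("wrist","pics/w3.png"); o=r.observe(); print(o["position"],o["gripper_width"],o["finger_force"])
```

```text
[ 0.68118428 -0.04981413  0.00633917] 0.02558397433874275 0.0
```

View pics/w3.png

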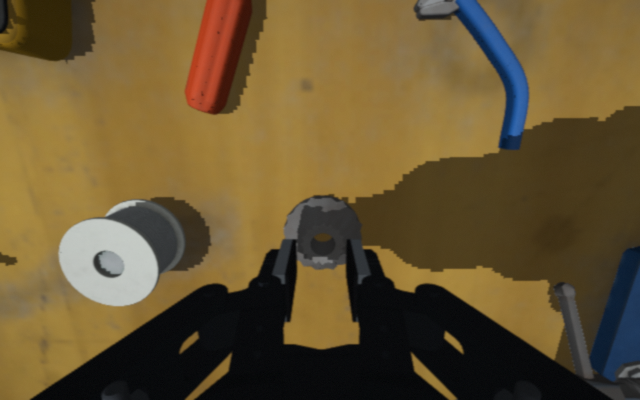

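The fingers have shut to 26 mm, with the burr centred at (322,232) and the fingertips at about (290..355, 250). I'll check where the burr stands relative to the TCP.

Run:
```python
from h import *
ci=r.camera_info("wrist");o=r.observe();p=o["position"]
print(cast(ci,(322,232),.003),cast(ci,(322,232),.02),cast(ci,[(322,197),(322,270),(285,232),(361,232)],.0))
print(project(ci,[p,p+[0,0,.019],p+[0,.0128,0],p+[0,.0128,.01],p+[0.011,.0128,.01]]).round())
```

```text
[[ 0.68086716 -0.04996282]] [[ 0.68813405 -0.04989769]] [[ 0.7027607  -0.04993281]
 [ 0.65244823 -0.05002292]
 [ 0.67956403 -0.02648912]
 [ 0.67960662 -0.07472795]]
[[322. 234.]
 [322. 247.]
 [301. 234.]
 [300. 241.]
 [299. 223.]]
```

Call:
play_rows(commands=[[[72,0,0,0,0,0,0],[72,0,0,0,0,0,0],[72,0,0,0,0,0,0],[72,0,0,-3,0,0,0],[72,0,0,-3,0,0,0],[72,0,0,0,0,0,0]]])

```text
time_s: 3.25
position: [0.6803, -0.0498, -0.0014]
eef_rot: [-3.141, 0.001, -0.0]
force: [-0.3, 0.3, 0.2]
gripper_width: 0.0614
finger_force: 0.0
```

Call:
play_rows(commands=[[[50,0,0,0,0,0,0],[50,0,0,0,0,0,0],[50,0,0,0,0,0,0],[50,0,0,0,0,0,0],[50,0,0,0,0,0,0]]])

```text
time_s: 3.67
position: [0.6809, -0.0498, -0.0002]
eef_rot: [-3.142, -0.0, -0.0]
force: [0.6, 0.5, 0.6]
gripper_width: 0.0426
finger_force: 0.0
```

Call:
play_rows(commands=[[[66,0,0,0,0,0,0],[66,0,0,0,0,0,0],[66,0,0,-2,0,0,0],[66,0,0,-2,0,0,0],[66,0,0,0,0,0,0]]])

```text
time_s: 4.08
position: [0.6805, -0.0498, -0.0049]
eef_rot: [-3.142, 0.001, -0.0]
force: [0.0, 0.9, -0.2]
gripper_width: 0.0563
finger_force: 0.0
```

Call:
play_rows(commands=[[[50,0,0,0,0,0,0],[50,0,0,0,0,0,0],[45,0,0,0,0,0,0],[45,0,0,0,0,0,0]]])

```text
time_s: 4.42
position: [0.6809, -0.0498, -0.0042]
eef_rot: [3.142, -0.0, -0.0]
force: [-0.0, -0.1, 0.9]
gripper_width: 0.0387
finger_force: 0.0
```

Run:
```python
from h import *
ci,im=snap("wrist","pics/w4.png"); p=r.observe()["position"]; print(p)
for dz in(0,.01,.02,.03): print(dz,project(ci,[p+[0,.02,dz],p+[.011,.02,dz]]).round().tolist())
cv2.imwrite("pics/w4b.png",cv2.resize(im[160:360,220:420],None,fx=3,fy=3))
```

```text
[ 0.6808993  -0.04982518 -0.00424196]
0 [[289.0, 234.0], [289.0, 217.0]]
0.01 [[287.0, 241.0], [287.0, 223.0]]
0.02 [[285.0, 248.0], [285.0, 230.0]]
0.03 [[283.0, 257.0], [283.0, 237.0]]
```

View pics/w4b.png

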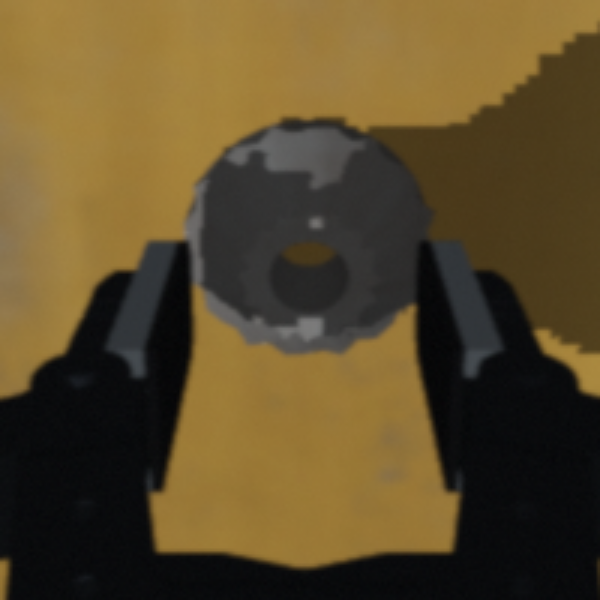

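Call:
play_rows(commands=[[[70,0,0,0,0,0,0],[70,0,0,0,0,0,0],[70,0,0,0,0,0,0],[70,0,0,-3,0,0,0],[70,0,0,-1,0,0,0]]])

```text
time_s: 4.88
position: [0.6807, -0.0498, -0.0087]
eef_rot: [-3.142, 0.0, -0.001]
force: [0.0, -0.3, -0.4]
gripper_width: 0.06
finger_force: 0.0
```

```bash
python3 -c "
from rig import r
print(r.grip_depth,[a for a in dir(r) if a[0]!='_']);o=r.observe();print(o['position'],o['force'],o['gripper_width'],o['joints'])"
```

```text
0.0187 ['MotionError', 'camera_info', 'finish_job', 'get_image', 'grip_depth', 'observe']
[ 0.68074753 -0.04984542 -0.00869002] [ 0.00235182 -0.33744124 -0.42775004] 0.06001216750172019 [-7.30909189e-02  4.87985635e-01 -1.62579175e-02  1.06679304e+00
 -5.12451945e-07  3.06901989e+00]
```

Call:
play_rows(commands=[[[70,0,0,-2,0,0,0],[70,0,0,-2,0,0,0],[70,0,0,0,0,0,0]]])

```text
time_s: 5.13
position: [0.6805, -0.0498, -0.013]
eef_rot: [-3.142, 0.001, -0.0]
force: [-1.3, -0.4, 0.7]
gripper_width: 0.0597
finger_force: 0.0
```

Call:
play_rows(commands=[[[70,0,0,-2,0,0,0],[70,0,0,-2,0,0,0],[70,0,0,0,0,0,0]]])

```text
time_s: 5.38
position: [0.6806, -0.0498, -0.0168]
eef_rot: [-3.142, 0.001, -0.0]
force: [0.9, 0.4, -0.7]
gripper_width: 0.0599
finger_force: 0.0
```

Call:
play_rows(commands=[[[70,0,0,-2,0,0,0],[70,0,0,-1,0,0,0],[70,0,0,0,0,0,0]]])

```text
time_s: 5.63
position: [0.6807, -0.0498, -0.0196]
eef_rot: [-3.142, 0.0, -0.0]
force: [-0.5, 0.3, 0.1]
gripper_width: 0.0598
finger_force: 0.0
```

Run:
```python
from h import *
ci,im=snap("wrist","pics/w5.png"); o=r.observe();p=o["position"]; print(p,o["force"],ci["position"]-p)
cv2.imwrite("pics/w5b.png",cv2.resize(im[160:360,200:440],None,fx=3,fy=3))
```

```text
[ 0.68075868 -0.04979098 -0.0194582 ] [-0.43705647 -0.21264948  0.39085286] [0.07466162 0.00047024 0.17144503]
```

View pics/w5b.png

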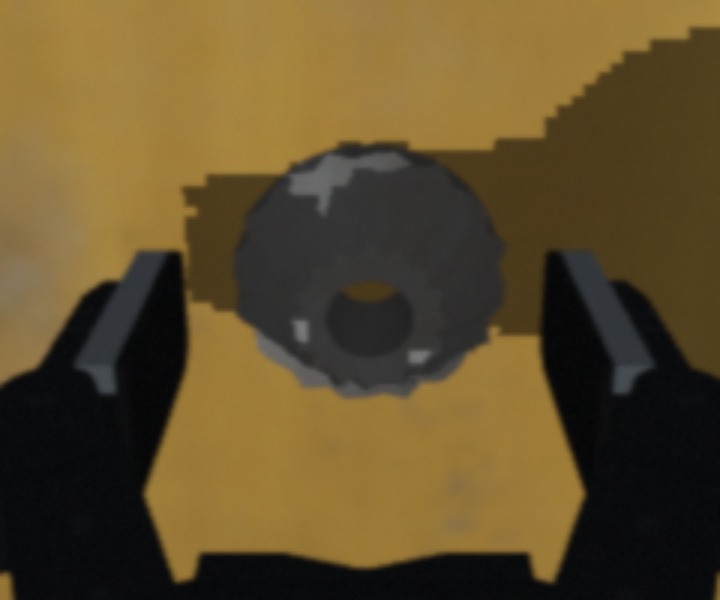

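The burr at about (323,250) still sits below the pad tips, which are roughly 14 mm above the bench. The true fingertips stand well behind the reported TCP, so I'll keep going down in small steps.

Call:
play_rows(commands=[[[68,0,0,-2,0,0,0],[68,0,0,-2,0,0,0],[68,0,0,-1,0,0,0],[68,0,0,0,0,0,0]]])

```text
time_s: 6.02
position: [0.6806, -0.0498, -0.0247]
eef_rot: [-3.142, 0.001, -0.0]
force: [-0.2, -0.5, -0.2]
gripper_width: 0.0579
finger_force: 0.0
```

Call:
play_rows(commands=[[[68,0,0,-1,0,0,0],[68,0,0,-1,0,0,0],[68,0,0,0,0,0,0]]])

```text
time_s: 6.27
position: [0.6807, -0.0498, -0.0265]
eef_rot: [-3.142, 0.0, -0.0]
force: [-0.1, 0.2, 0.0]
gripper_width: 0.0578
finger_force: 0.0
```

Call:
play_rows(commands=[[[50,0,0,0,0,0,0],[50,0,0,0,0,0,0],[45,0,0,0,0,0,0],[40,0,0,0,0,0,0]]])

```text
time_s: 6.6
position: [0.6812, -0.0499, -0.0254]
eef_rot: [3.142, -0.001, -0.0]
force: [-1.8, -0.2, 5.6]
gripper_width: 0.0431
finger_force: 37.6
```

Call:
play_rows(commands=[[[68,0,0,0,0,0,0],[68,0,0,0,0,0,0],[68,0,0,-2,0,0,0],[68,0,0,-2,0,0,0],[68,0,0,0,0,0,0]]])

```text
time_s: 7.02
position: [0.6803, -0.0498, -0.0313]
eef_rot: [-3.141, 0.001, -0.0]
force: [0.5, 0.1, -1.1]
gripper_width: 0.058
finger_force: 0.0
```

Call:
play_rows(commands=[[[50,0,0,0,0,0,0],[50,0,0,0,0,0,0],[45,0,0,0,0,0,0],[40,0,0,0,0,0,0]]])

```text
time_s: 7.35
position: [0.6809, -0.0498, -0.0303]
eef_rot: [-3.142, -0.0, -0.0]
force: [0.0, -0.6, 0.0]
gripper_width: 0.0454
finger_force: 41.0
```

Call:
play_rows(commands=[[[40,0,0,30,0,0,0],[40,0,0,40,0,0,0],[40,-12,20,30,0,0,0],[40,-20,30,20,0,0,0],[40,-20,30,20,0,0,0],[40,-20,30,20,0,0,0],[40,-20,30,10,0,0,0],[40,-20,30,10,0,0,0],[40,0,22,0,0,0,0],[40,0,0,0,0,0,0],[40,0,0,0,0,0,0]]], grip_force=60)

```text
time_s: 8.27
position: [0.5731, 0.0789, 0.1494]
eef_rot: [-3.091, 0.0, 0.11]
force: [0.0, -0.4, -2.1]
gripper_width: 0.0443
finger_force: 61.3
```

```bash
cat > m6.py <<'E'
from h import *
ci,im=snap("wrist","pics/w6.png"); o=r.observe();p=o["position"]; print(p,o["eef_rot"],o["finger_force"])
h=cv2.cvtColor(im,cv2.COLOR_BGR2HSV); H,S,V=h[...,0],h[...,1],h[...,2]
for n,m,z in[("red",((H<6)|(H>174))&(S>150),.012),("dark",V<45,.005),("white",(S<90)&(V>110),.01)]:
    for c in contours(m,300): print(n,cv2.boundingRect(c),*rect(c,ci,z))
E
python3 m6.py
```

```text
[0.57315669 0.07846099 0.14893185] [-3.09154985e+00  1.29904845e-03  1.08920343e-01] 61.34231341537088
red (141, 197, 173, 97) [476.2 184.8] [122.9 194.4] 3.2
dark (0, 329, 72, 32) [299.9 455.9] [ 49. 111.] 16.0
dark (307, 268, 29, 21) [453.1  73.3] [26.9 33.4] 8.0
dark (29, 203, 586, 197) [404.9 101.7] [288.5 803.6] 9.8
dark (95, 67, 63, 55) [635.9 293.3] [52.1 64.2] 6.0
white (430, 383, 44, 17) [ 313.4 -112.5] [23.9 59.1] 1.8
white (169, 354, 49, 46) [274.6 220.3] [ 33.7 107.6] 58.3
white (0, 338, 103, 62) [277.9 448.8] [ 80.  206.9] 44.8
white (54, 245, 46, 42) [431.4 367.5] [55.2 56.9] 83.9
white (280, 219, 36, 28) [511.2 104. ] [35.3 34.4] 78.6
white (327, 43, 62, 65) [677.9  62.6] [57.1 57. ] 2.3
white (203, 37, 56, 53) [673.3 181.3] [54.8 36.5] 71.1
```

View pics/w6.png

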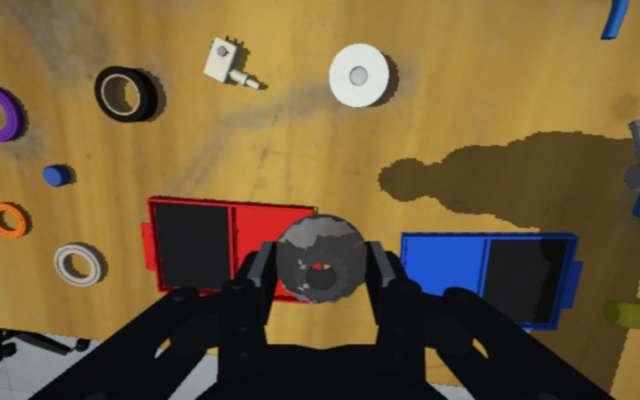

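The wrist view shows the burr held at (320,258), and the red mat compartment centred at (192,247). Joint 6 reached its stop, since yaw can't go below j1. I'll work at yaw of about 1.57 from here, aiming for the mat centre at (0.474, 0.223).

Call:
play_rows(commands=[[[40,-2,3,0,-0.025,0,0.12],[40,-6,7,0,-0.025,0,0.12],[40,-9,13,0,0,0,0.12],[40,-9,13,0,0,0,0.12],[40,-9,13,0,0,0,0.12],[40,-9,13,0,0,0,0.12],[40,-9,13,0,0,0,0.12],[40,-9,13,0,0,0,0.12],[40,-9,13,0,0,0,0.12],[40,-9,13,0,0,0,0.12],[40,-9,13,0,0,0,0.12],[40,-9,13,0,0,0,0.12]]])

```text
time_s: 9.32
position: [0.475, 0.2186, 0.1486]
eef_rot: [-3.138, 0.013, 1.553]
force: [0.6, -0.1, -1.7]
gripper_width: 0.0441
finger_force: 61.4
```

Call:
play_rows(commands=[[[40,0,0,-40,0,0,0],[40,0,0,-40,0,0,0],[40,0,0,-10,0,0,0],[40,0,0,0,0,0,0]]])

```text
time_s: 9.65
position: [0.4725, 0.217, 0.0559]
eef_rot: [-3.132, 0.016, 1.548]
force: [-0.3, 0.2, -0.7]
gripper_width: 0.0442
finger_force: 61.8
```

```bash
sed -i 's/w6.png/w7.png/' m6.py; python3 m6.py
```

```text
[0.47416438 0.21774485 0.0585345 ] [-3.13578987  0.01386214  1.54782853] 61.80509486468509
red (264, 280, 115, 70) [471.  120.3] [68.7 97.9] 86.8
red (231, 115, 170, 146) [472.2 226.7] [118.2 113.8] 3.3
dark (0, 135, 616, 265) [466.  144.7] [252.1 571.9] 89.4
dark (514, 58, 98, 87) [640.9 289.7] [65.2 55.3] 7.8
white (571, 363, 35, 27) [715.9  53.5] [12.4 47.5] 50.9
white (531, 332, 51, 28) [679.   86.7] [16.1 56.3] 53.0
white (278, 218, 80, 80) [466.4 174.6] [72.4 60.6] 80.0
white (549, 211, 76, 65) [680.7 181.4] [54.8 45.5] 82.7
white (208, 0, 79, 26) [429.7 348.2] [13.8 48.5] 88.6
white (0, 0, 110, 213) [289.3 282.5] [162.6  77.1] 70.7
```

View pics/w7.png

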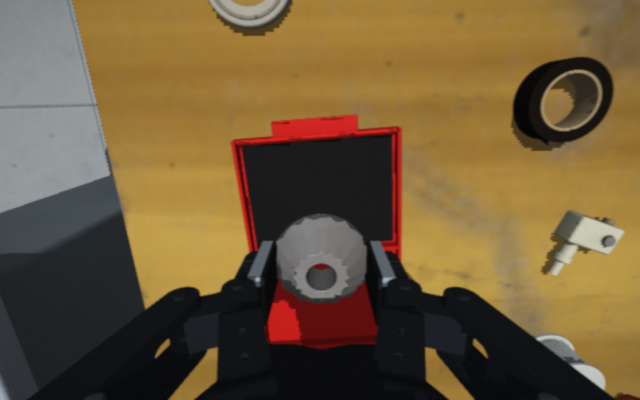

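The burr is above the mat compartment. The mat covers columns 245–392 and rows 140–245, and the far tray end wall is at row 130. I'll lower it and release.

Call:
play_rows(commands=[[[40,0,5,-30,0,0,0],[40,0,0,-30,0,0,0],[40,0,0,-13,0,0,0],[40,0,0,-4,0,0,0],[40,0,0,-2,0,0,0],[40,0,0,0,0,0,0]]])

```text
time_s: 10.2
position: [0.4765, 0.2242, -0.0175]
eef_rot: [3.141, 0.011, 1.548]
force: [-0.7, -0.3, -0.8]
gripper_width: 0.0445
finger_force: 61.8
```

Call:
play_rows(commands=[[[40,0,0,-3,0,0,0],[40,0,0,-2,0,0,0],[40,0,0,-1,0,0,0],[40,0,0,0,0,0,0]]])

```text
time_s: 10.53
position: [0.4751, 0.2239, -0.0249]
eef_rot: [-3.14, 0.012, 1.549]
force: [-0.2, 0.0, -0.7]
gripper_width: 0.0442
finger_force: 61.8
```

Call:
play_rows(commands=[[[40,0,0,-1,0,0,0],[72,0,0,0,0,0,0],[72,0,0,0,0,0,0],[72,0,0,0,0,0,0],[72,0,0,20,0,0,0],[72,0,0,40,0,0,0],[72,0,0,40,0,0,0],[72,0,-10,40,0,0,0],[72,0,-38,10,0,0,0],[72,0,-38,0,0,0,0],[72,0,-38,0,0,0,0],[72,0,-38,0,0,0,0]]])

```text
time_s: 11.53
position: [0.4749, 0.0605, 0.1244]
eef_rot: [-3.141, 0.012, 1.55]
force: [0.4, -1.1, 0.0]
gripper_width: 0.0618
finger_force: 0.0
```

Call:
play_rows(commands=[[[72,0,-38,0,0,0,0],[72,0,-38,0,0,0,0],[72,0,-38,0,0,0,0],[72,0,-38,0,0,0,0],[72,0,-38,0,0,0,0],[72,0,-38,0,0,0,0],[72,0,-38,0,0,0,0],[72,0,-38,0,0,0,0],[72,0,-38,0,0,0,0],[72,-6,-38,0,0,0,0],[72,0,0,0,0,0,0],[72,0,0,0,0,0,0]]])

```text
time_s: 12.53
position: [0.4682, -0.32, 0.1232]
eef_rot: [-3.139, 0.011, 1.545]
force: [0.6, 0.9, -0.3]
gripper_width: 0.0616
finger_force: 0.0
```

```bash
cat > m8.py <<'E'
from h import *
ci,im=snap("wrist","pics/w8.png"); o=r.observe();p=o["position"]; print(p,o["eef_rot"],o["time_s"])
h=cv2.cvtColor(im,cv2.COLOR_BGR2HSV); H,S,V=h[...,0],h[...,1],h[...,2]
for c in contours((H>22)&(H<35)&(S>200)&(V>60),100): print("yel",cv2.boundingRect(c),*rect(c,ci,.015))
c,t=snap("top","pics/top1.png")
E
python3 m8.py
```

```text
[ 0.46842627 -0.31866346  0.12333296] [-3.13883933  0.01099917  1.54714196] 12.5833
yel (297, 119, 6, 56) [ 449.9 -281.9] [50.2  4.5] 87.5
```

View pics/w8.png

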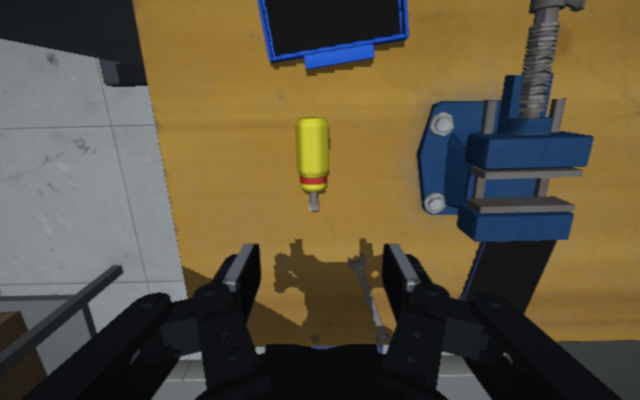

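The handle runs from (313,117) to (314,191), with the ring at row 181 and the blade tip at (314,211). The driver is nearly aligned with the tool axis.

```bash
python3 -c "
from h import *
ci=r.camera_info('wrist');print(cast(ci,[(312.5,118),(313.5,191),(314,211),(313,154),(297,150),(329,150)],.015))"
```

```text
[[ 0.46285931 -0.25410098]
 [ 0.46182793 -0.32179579]
 [ 0.46173888 -0.34216271]
 [ 0.4623757  -0.28625799]
 [ 0.44776749 -0.28227056]
 [ 0.47719231 -0.2828752 ]]
```

Call:
play_rows(commands=[[[72,-6,31,-5,0,0,0],[72,0,0,-38,0,0,0],[72,0,0,-38,0,0,0],[72,0,0,-38,0,0,0],[72,0,0,-24,0,0,0],[72,0,0,-8,0,0,0],[72,0,0,0,0,0,0]]])

```text
time_s: 13.22
position: [0.4616, -0.2849, -0.0291]
eef_rot: [-3.136, 0.01, 1.551]
force: [-0.4, -0.4, 0.1]
gripper_width: 0.0615
finger_force: 0.0
```

Call:
play_rows(commands=[[[50,0,0,0,0,0,0],[35,0,0,0,0,0,0],[20,0,0,0,0,0,0],[20,0,0,0,0,0,0],[20,0,0,0,0,0,0]]])

```text
time_s: 13.63
position: [0.4646, -0.2879, -0.0246]
eef_rot: [3.14, 0.013, 1.549]
force: [-1.2, 1.3, 5.3]
gripper_width: 0.0271
finger_force: 58.8
```

Call:
play_rows(commands=[[[60,0,0,0,0,0,0],[60,0,0,0,0,0,0],[60,0,0,-3,0,0,0],[60,0,0,-3,0,0,0],[60,0,0,0,0,0,0]]])

```text
time_s: 14.05
position: [0.4633, -0.2875, -0.0327]
eef_rot: [-3.14, 0.012, 1.549]
force: [-0.1, 0.8, 5.0]
gripper_width: 0.0518
finger_force: 2.3
```

Call:
play_rows(commands=[[[50,0,0,0,0,0,0],[35,0,0,0,0,0,0],[20,0,0,0,0,0,0],[20,0,0,0,0,0,0],[20,0,0,0,0,0,0]]])

```text
time_s: 14.47
position: [0.4656, -0.2892, -0.0298]
eef_rot: [3.138, 0.016, 1.549]
force: [-2.3, 0.3, 21.4]
gripper_width: 0.0277
finger_force: 64.6
```

Call:
play_rows(commands=[[[20,0,0,20,0,0,0],[20,0,0,40,0,0,0],[20,0,0,40,0,0,0],[20,0,25,30,0,0,0.116],[20,0,30,0,0,0,0.116],[20,0,30,0,0,0,0.116],[20,0,30,0,0,0,0.116],[20,0,30,0,0,0,0.116],[20,0,30,0,0,0,0.116],[20,0,30,0,0,0,0.116],[20,0,30,0,0,0,0.116],[20,0,30,0,0,0,0.116]]])

```text
time_s: 15.47
position: [0.4623, -0.0209, 0.0963]
eef_rot: [-3.139, 0.011, 2.598]
force: [0.4, -0.4, -2.0]
gripper_width: 0.0279
finger_force: 59.3
```

Call:
play_rows(commands=[[[20,0,30,0,0,0,0.116],[20,0,30,0,0,0,0.116],[20,0,30,0,0,0,0.116],[20,0,30,0,0,0,0.116],[20,0,34,0,0,0,0.116],[20,0,0,0,0,0,0],[20,0,0,0,0,0,0]]])

```text
time_s: 16.05
position: [0.4624, 0.1331, 0.0961]
eef_rot: [-3.139, 0.011, -3.108]
force: [-0.8, -0.3, -0.4]
gripper_width: 0.0277
finger_force: 59.4
```

```bash
cat > m9.py <<'E'
from h import *
ci,im=snap("wrist","pics/w9.png"); o=r.observe();p=o["position"]; print(p,o["eef_rot"],o["finger_force"],o["gripper_width"],o["joints"].round(2))
c,t=snap("top","pics/top2.png"); t=cv2.resize(t[130:290,150:440],None,fx=2,fy=2)
cv2.imwrite("pics/c9.png",np.vstack([im[:,:580],t[:200]]) )
E
python3 m9.py
```

```text
[0.46242515 0.13204914 0.09618339] [-3.13869721  0.0107656  -3.10962434] 59.38078746199608 0.027809832686807773 [ 0.28  0.06 -0.35  1.16 -0.01  0.25]
```

View pics/c9.png

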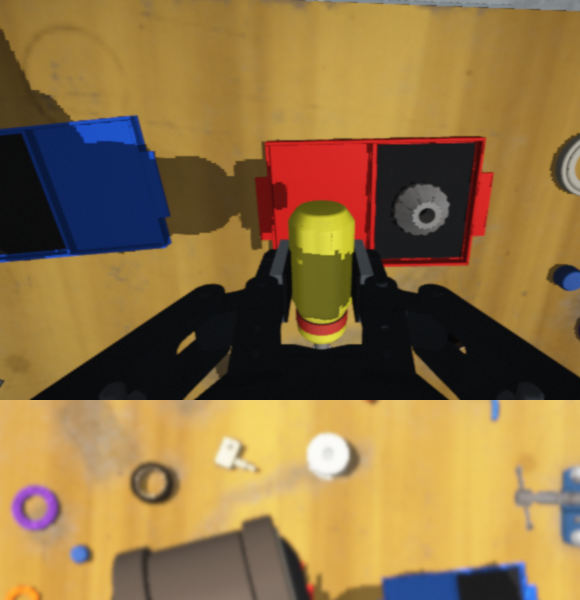

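The burr lies on the mat at (425,210). The held driver is over the bare side, which spans columns 272–370 and rows 143 to about 262.

```bash
python3 -c "
from h import *
ci=r.camera_info('wrist');print(cast(ci,[(266,142),(374,141),(484,138),(467,264),(270,248),(320,202)],.012).round(4))
print(cast(ci,[(425,207)],.005),project(ci,[.467,.132,.003]))"
```

```text
[[0.4199 0.0846]
 [0.4162 0.1745]
 [0.4108 0.2654]
 [0.5281 0.272 ]
 [0.5175 0.0861]
 [0.471  0.1312]]
[[0.474986   0.22725916]] [[321.06056462 194.75183426]]
```

Call:
play_rows(commands=[[[20,5,0,-38,0,0,0],[20,0,0,-38,0,0,0],[20,0,0,-26,0,0,0],[20,0,0,-10,0,0,0],[20,0,0,-4,0,0,0],[20,0,0,-2,0,0,0],[20,0,0,0,0,0,0]]])

```text
time_s: 16.73
position: [0.4689, 0.1316, -0.0201]
eef_rot: [-3.14, 0.013, -3.111]
force: [-0.5, -0.0, -0.2]
gripper_width: 0.0277
finger_force: 59.4
```

Call:
play_rows(commands=[[[20,0,0,-3,0,0,0],[20,0,0,-2,0,0,0],[20,0,0,0,0,0,0]]])

```text
time_s: 16.98
position: [0.4684, 0.1319, -0.0257]
eef_rot: [-3.14, 0.013, -3.11]
force: [-1.2, -0.5, -1.1]
gripper_width: 0.0278
finger_force: 59.4
```

Call:
play_rows(commands=[[[48,0,0,0,0,0,0],[48,0,0,0,0,0,0],[48,0,0,0,0,0,0],[48,0,0,10,0,0,0],[48,0,0,30,0,0,0],[48,0,0,40,0,0,0],[48,0,0,40,0,0,0.12],[48,26,6,20,0,0,0.12],[48,26,6,10,0,0,0.12],[60,26,7,0,0,0,0.12],[60,26,7,0,0,0,0.12],[60,26,7,0,0,0,0.12]]])

```text
time_s: 17.98
position: [0.5993, 0.1652, 0.1253]
eef_rot: [-3.139, 0.013, -2.384]
force: [-0.4, -0.0, 0.3]
gripper_width: 0.0511
finger_force: 0.0
```

Call:
play_rows(commands=[[[60,26,7,0,0,0,0.12],[60,26,7,0,0,0,0.12],[60,26,7,0,0,0,0.12],[60,0,0,0,0,0,0],[60,0,0,0,0,0,0]]])

```text
time_s: 18.4
position: [0.6764, 0.1859, 0.123]
eef_rot: [-3.14, 0.011, -2.032]
force: [0.4, -0.6, -0.3]
gripper_width: 0.0514
finger_force: 0.0
```

```bash
cat > m10.py <<'E'
from h import *
ci,im=snap("wrist","pics/w10.png"); o=r.observe();p=o["position"]; print(p,o["eef_rot"],o["gripper_width"],o["joints"].round(2))
c,t=snap("top","pics/top3.png"); t=cv2.resize(t[200:270,220:350],None,fx=4,fy=4,interpolation=cv2.INTER_CUBIC)[:,:520]
u=np.zeros((t.shape[0],640,3),np.uint8);u[:,:520]=t; v=np.vstack([im[:310],u]); cv2.imwrite("pics/c10.png",v)
h=cv2.cvtColor(im,cv2.COLOR_BGR2HSV); H,S,V=h[...,0],h[...,1],h[...,2]
for c in contours((S<90)&(V>110),300): print(cv2.boundingRect(c),*rect(c,ci,.012))
E
python3 m10.py
```

```text
[0.67555485 0.185712   0.1235634 ] [-3.14026379  0.01103537 -2.03185276] 0.051198559664897406 [ 0.26  0.47  0.25  1.34  0.01 -0.84]
(587, 210, 53, 51) [435.4 365.3] [55.8 50.6] 81.2
(30, 184, 51, 56) [924.2  94.9] [53.5 27.8] 78.1
(304, 149, 40, 58) [673.8 180.2] [53.5 37.2] 73.7
(535, 114, 28, 28) [467.7 229. ] [24.  23.7] 52.5
```

View pics/c10.png

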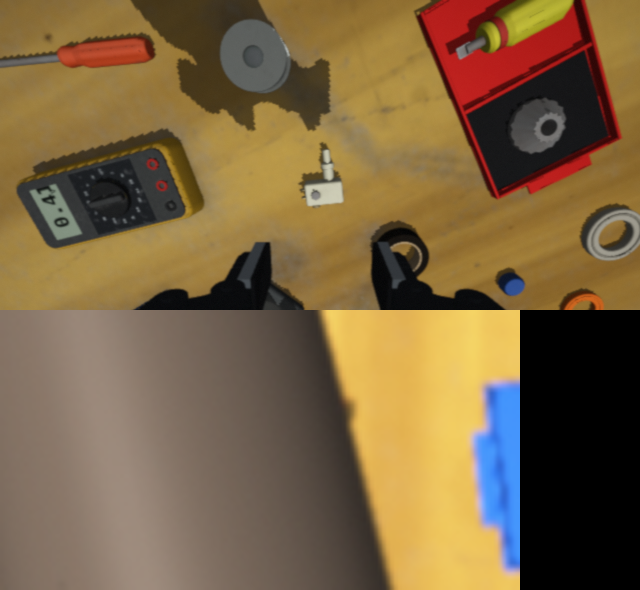

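The driver is lying in the red bare compartment and the burr is on the mat. The valve block is at (324,193), with its pipe tip at (326,150), almost in line with the tool.

Run:
```python
from h import *
ci=r.camera_info("wrist"); im=cv2.imread("pics/w10.png"); h=cv2.cvtColor(im,cv2.COLOR_BGR2HSV)
m=(h[...,1]<110)&(h[...,2]>100); m[:179]=0; m[215:]=0; m[:,:295]=0; m[:,355:]=0
for c in contours(m,200):
    print(cv2.boundingRect(c),cv2.minAreaRect(c),rect(c,ci,.018),rect(c,ci,.0))
print(cast(ci,[(326.5,150),(328,178)],.006),cast(ci,[(304,193),(344,193)],.018))
```

```text
(302, 179, 42, 29) ((322.82000732421875, 192.760009765625), (25.938392639160156, 40.87532424926758), 79.69515228271484) (array([677. , 192.3]), array([25.7, 39. ]), 74.6) (array([679.3, 197.1]), array([27.4, 41.5]), 74.6)
[[0.65649001 0.15886949]
 [0.66717013 0.184089  ]] [[0.69301541 0.18441221]
 [0.65887945 0.2012948 ]]
```

Call:
play_rows(commands=[[[60,0,6,-36,0,0,0.08],[60,0,0,-38,0,0,0],[60,0,0,-38,0,0,0],[60,0,0,-26,0,0,0],[60,0,0,-12,0,0,0],[60,0,0,0,0,0,0]]])

```text
time_s: 19.0
position: [0.6728, 0.191, -0.0287]
eef_rot: [3.14, 0.009, -1.951]
force: [-0.4, 0.4, -1.1]
gripper_width: 0.0507
finger_force: 0.0
```

Call:
play_rows(commands=[[[50,0,0,0,0,0,0],[35,0,0,0,0,0,0],[25,0,0,0,0,0,0],[25,0,0,0,0,0,0],[25,0,0,0,0,0,0]]], grip_force=50)

```text
time_s: 19.42
position: [0.6776, 0.1923, -0.0232]
eef_rot: [-3.136, 0.015, -1.95]
force: [-1.9, -1.1, 6.5]
gripper_width: 0.0351
finger_force: 50.8
```

Call:
play_rows(commands=[[[25,0,0,20,0,0,0],[25,0,0,40,0,0,0],[25,0,0,40,0,0,0],[25,-14,-20,20,0,0,0.1],[25,-18,-30,10,0,0,0.1],[25,-18,-30,0,0,0,0.1],[25,-18,-30,0,0,0,0.1],[25,-18,-30,0,0,0,0.1],[25,-18,-30,0,0,0,0],[25,-18,-30,0,0,0,0],[25,-18,-30,0,0,0,0],[25,-18,-30,0,0,0,0]]])

```text
time_s: 20.42
position: [0.5173, -0.0695, 0.1049]
eef_rot: [-3.137, 0.011, -1.45]
force: [-0.6, -1.1, 0.1]
gripper_width: 0.0345
finger_force: 49.9
```

Call:
play_rows(commands=[[[25,-18,-30,0,0,0,0],[25,-18,-30,0,0,0,0],[25,-3,-5,0,0,0,0],[25,0,0,0,0,0,0],[25,0,0,0,0,0,0]]])

```text
time_s: 20.83
position: [0.4794, -0.1334, 0.1046]
eef_rot: [-3.138, 0.012, -1.451]
force: [-0.4, 0.6, -0.4]
gripper_width: 0.0348
finger_force: 50.0
```

```bash
cat > m11.py <<'E'
from h import *
ci,im=snap("wrist","pics/w11.png"); o=r.observe();p=o["position"]; print(p,o["eef_rot"],o["gripper_width"],o["finger_force"])
print(cast(ci,[(0,0),(639,0)],0).round(2))
E
python3 m11.py
```

```text
[ 0.47964264 -0.13285982  0.10436713] [-3.1379955   0.01174456 -1.45019366] 0.03407671629762158 50.01756012439728
[[ 0.75 -0.25]
 [ 0.25 -0.31]]
```

View pics/w11.png

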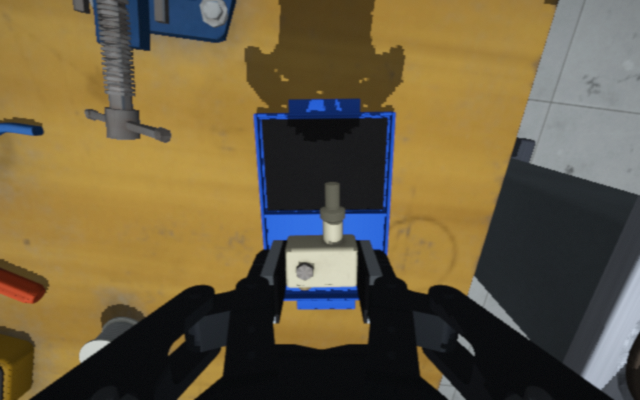

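The valve is held with its pipe pointing to the tray's outer end. The mat compartment spans columns 263–387 and rows 118–211.

```bash
python3 -c "
from h import *
ci=r.camera_info('wrist');print(cast(ci,[(255,114),(395,112),(262,212),(389,211),(263,247),(388,245)],.012).round(4))"
```

```text
[[ 0.5435 -0.1919]
 [ 0.4276 -0.2078]
 [ 0.5321 -0.1054]
 [ 0.416  -0.1208]
 [ 0.5289 -0.0698]
 [ 0.4104 -0.0866]]
```

Call:
play_rows(commands=[[[25,-2,-9,-36,0,0,0],[25,0,0,-38,0,0,0],[25,0,0,-30,0,0,0],[25,0,0,-12,0,0,0],[25,0,0,-4,0,0,0],[25,0,0,0,0,0,0]]])

```text
time_s: 21.38
position: [0.4765, -0.1406, -0.017]
eef_rot: [3.141, 0.013, -1.448]
force: [-0.3, -0.2, -0.6]
gripper_width: 0.0345
finger_force: 50.1
```

Call:
play_rows(commands=[[[25,0,0,-2,0,0,0],[25,0,0,-1,0,0,0],[25,0,0,0,0,0,0]]])

```text
time_s: 21.63
position: [0.4782, -0.1415, -0.0183]
eef_rot: [-3.137, 0.012, -1.449]
force: [-1.2, 1.9, 2.7]
gripper_width: 0.0344
finger_force: 50.4
```

Call:
play_rows(commands=[[[55,0,0,0,0,0,0],[60,0,0,0,0,0,0],[60,0,0,0,0,0,0],[60,0,0,20,0,0,0],[60,0,0,40,0,0,0],[60,0,10,40,0,0,0],[84,0,30,30,0,0,0],[84,-4,38,0,0,0,0],[84,-4,38,0,0,0,0],[84,-4,38,0,0,0,0],[84,-4,38,0,0,0,0],[84,-4,38,0,0,0,0]]])

```text
time_s: 22.63
position: [0.4565, 0.0888, 0.1105]
eef_rot: [-3.138, 0.012, -1.451]
force: [1.5, -0.0, -0.0]
gripper_width: 0.0717
finger_force: 0.0
```

Call:
play_rows(commands=[[[84,-4,38,0,0,0,0],[84,-4,38,0,0,0,0],[84,-4,38,0,0,0,0],[84,-4,38,0,0,0,0],[84,-4,38,0,0,0,0],[84,-4,38,0,0,0,0],[84,-4,38,0,0,0,0],[84,0,12,0,0,0,0],[84,0,0,0,0,0,0],[84,0,0,0,0,0,0]]])

```text
time_s: 23.47
position: [0.4286, 0.3652, 0.1098]
eef_rot: [-3.14, 0.011, -1.449]
force: [0.4, -0.7, -0.2]
gripper_width: 0.0721
finger_force: 0.0
```

```bash
cat > m12.py <<'E'
from h import *
ci,im=snap("wrist","pics/w12.png"); o=r.observe();p=o["position"]; print(p,o["eef_rot"],o["gripper_width"],o["joints"].round(2))
h=cv2.cvtColor(im,cv2.COLOR_BGR2HSV); H,S,V=h[...,0],h[...,1],h[...,2]
for c in contours((S<70)&(V>110),300): print(cv2.boundingRect(c),*rect(c,ci,.005))
c,t=snap("top","pics/top4.png"); t=cv2.resize(t[200:270,330:430],None,fx=3,fy=3,interpolation=cv2.INTER_CUBIC)
v=np.zeros((600,640,3),np.uint8); v[:390]=im[:390]; v[390:,:300]=t; cv2.imwrite("pics/c12.png",v)
E
python3 m12.py
```

```text
[0.42879504 0.36438777 0.1099688 ] [-3.13998293  0.01083362 -1.45038416] 0.07161439144486643 [ 0.7   0.2  -0.15  1.21  0.01 -0.99]
(290, 162, 61, 58) [429.8 369.8] [57.  56.1] 7.1
(426, 42, 214, 358) [197.5 434.2] [205.8 415.6] 24.5
```

View pics/c12.png

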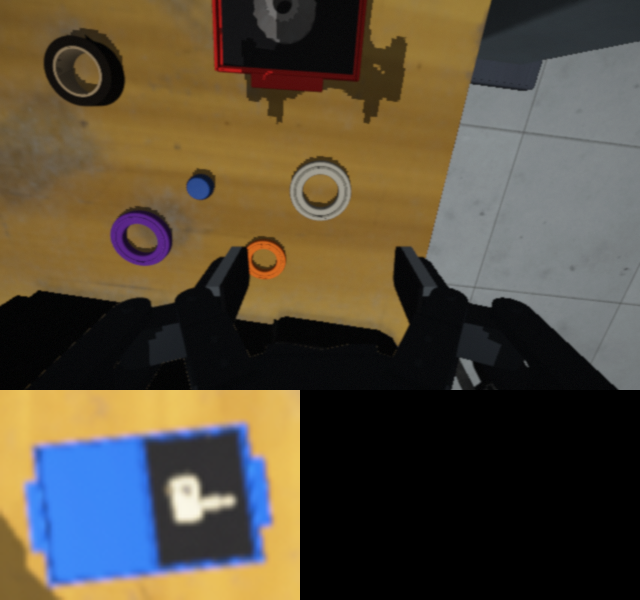

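The gasket is at (320,190), which is (0.430, 0.370), and the valve lies flat on the blue mat. The orange ring at (265,260) looks close to the left finger, so I'll check before descending.

```bash
python3 -c "
from h import *
ci=r.camera_info('wrist');print(cast(ci,[(265,260),(265,240),(286,260),(246,260),(200,188),(100,300)],.004).round(4))"
```

```text
[[0.4772 0.4484]
 [0.4787 0.426 ]
 [0.4559 0.4458]
 [0.4965 0.4508]
 [0.5434 0.3795]
 [0.6498 0.5179]]
```

Call:
play_rows(commands=[[[84,1,5,-30,0,0,0],[80,0,0,-38,0,0,0],[78,0,0,-38,0,0,0],[78,0,0,-20,0,0,0],[78,0,0,-10,0,0,0],[78,0,0,-3,0,0,0],[78,0,0,0,0,0,0]]])

```text
time_s: 24.15
position: [0.4303, 0.3694, -0.0284]
eef_rot: [-3.139, 0.012, -1.452]
force: [-0.7, 0.6, 0.5]
gripper_width: 0.0666
finger_force: 0.0
```

Call:
play_rows(commands=[[[65,0,0,0,0,0,0],[60,0,0,0,0,0,0],[55,0,0,0,0,0,0],[55,0,0,0,0,0,0]]], grip_force=40)

```text
time_s: 24.48
position: [0.4313, 0.3709, -0.0262]
eef_rot: [-3.136, 0.013, -1.451]
force: [-1.4, -2.9, 6.1]
gripper_width: 0.0532
finger_force: 41.1
```

Call:
play_rows(commands=[[[78,0,0,0,0,0,0],[78,0,0,0,0,0,0],[78,0,0,0,0,0,0],[78,0,0,-3,0,0,0],[78,0,0,-2,0,0,0],[78,0,0,0,0,0,0]]])

```text
time_s: 24.98
position: [0.4295, 0.37, -0.0345]
eef_rot: [-3.14, 0.011, -1.45]
force: [0.5, -0.4, 0.5]
gripper_width: 0.0663
finger_force: 0.0
```

Call:
play_rows(commands=[[[68,0,0,0,0,0,0],[60,0,0,0,0,0,0],[55,0,0,0,0,0,0],[55,0,0,0,0,0,0]]])

```text
time_s: 25.32
position: [0.43, 0.3705, -0.0333]
eef_rot: [-3.139, 0.012, -1.45]
force: [-1.5, 0.1, 5.6]
gripper_width: 0.0549
finger_force: 44.7
```

Call:
play_rows(commands=[[[55,0,0,15,0,0,0],[55,0,0,30,0,0,0],[55,0,0,40,0,0,0],[55,3,-30,40,0,0,0],[55,3,-36,10,0,0,0],[55,3,-36,0,0,0,0],[55,3,-36,0,0,0,0],[55,3,-36,0,0,0,0],[55,3,-36,0,0,0,0],[55,3,-36,0,0,0,0],[55,3,-36,0,0,0,0],[55,3,-36,0,0,0,0]]], grip_force=50)

```text
time_s: 26.32
position: [0.4561, 0.0556, 0.0944]
eef_rot: [-3.139, 0.012, -1.45]
force: [0.5, 0.5, 1.0]
gripper_width: 0.0545
finger_force: 52.7
```

Call:
play_rows(commands=[[[55,3,-36,0,0,0,0],[55,3,-36,0,0,0,0],[55,3,-36,0,0,0,0],[55,0,-6,0,0,0,0],[55,0,0,0,0,0,0],[55,0,0,0,0,0,0]]])

```text
time_s: 26.82
position: [0.4651, -0.0567, 0.0942]
eef_rot: [-3.14, 0.012, -1.452]
force: [0.5, -0.0, 0.2]
gripper_width: 0.0543
finger_force: 52.7
```

```bash
sed -i 's/w11/w13/' m11.py; python3 m11.py
```

```text
[ 0.46512952 -0.05609378  0.09424264] [-3.1399236   0.01235955 -1.45012616] 0.05453078582663373 52.6989619305823
[[ 0.73 -0.18]
 [ 0.24 -0.23]]
```

View pics/w13.png

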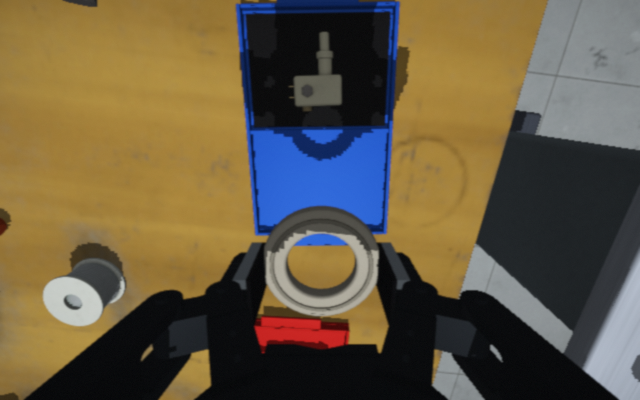

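I've now viewed more pictures than the 14 allowed, so every check from here will be numeric. This one shows the gasket held level at (321,262), and the bare compartment spanning rows 130–232 and columns 253–388.

```bash
python3 -c "
from h import *
ci=r.camera_info('wrist');print(cast(ci,[(249,129),(392,128),(257,232),(387,231)],.012).round(4))"
```

```text
[[ 0.5309 -0.1034]
 [ 0.4152 -0.1183]
 [ 0.5191 -0.0127]
 [ 0.4022 -0.0281]]
```

Call:
play_rows(commands=[[[55,2,-10,-34,0,0,0],[55,0,0,-38,0,0,0],[55,0,0,-30,0,0,0],[55,0,0,-12,0,0,0],[55,0,0,-4,0,0,0],[55,0,0,0,0,0,0]]])

```text
time_s: 27.37
position: [0.4665, -0.0653, -0.0244]
eef_rot: [-3.142, 0.013, -1.448]
force: [-0.1, -0.6, -0.1]
gripper_width: 0.0545
finger_force: 52.8
```

Call:
play_rows(commands=[[[55,0,0,-2,0,0,0],[55,0,0,-2,0,0,0],[55,0,0,0,0,0,0]]])

```text
time_s: 27.62
position: [0.4683, -0.0665, -0.0266]
eef_rot: [-3.138, 0.011, -1.45]
force: [-0.1, 0.2, -1.3]
gripper_width: 0.0544
finger_force: 52.8
```

Release, rise and move aside for a numeric check from the top and wrist cameras.

Call:
play_rows(commands=[[[55,0,0,-1,0,0,0],[72,0,0,0,0,0,0],[72,0,0,0,0,0,0],[72,0,0,0,0,0,0],[72,0,0,15,0,0,0],[72,0,0,40,0,0,0],[72,0,0,40,0,0,0],[72,0,20,40,0,0,0],[72,0,38,15,0,0,0],[72,0,38,0,0,0,0],[72,0,0,0,0,0,0],[72,0,0,0,0,0,0]]])

```text
time_s: 28.62
position: [0.4675, 0.0295, 0.1193]
eef_rot: [-3.138, 0.012, -1.447]
force: [0.1, -1.0, 0.1]
gripper_width: 0.0613
finger_force: 0.0
```

Run:
```python
from h import *
ci,im=snap("wrist","pics/w14.png"); print(r.observe()["position"],r.observe()["time_s"])
h=cv2.cvtColor(im,cv2.COLOR_BGR2HSV); H,S,V=h[...,0],h[...,1],h[...,2]
for n,m,z in[("white",(S<100)&(V>90),.008),("blue",(H>100)&(H<130)&(S>120),.012),("yel",(H>20)&(H<35)&(S>200),.015)]:
    for c in contours(m,250): print(n,cv2.boundingRect(c),*rect(c,ci,z))
```

```text
[0.46725958 0.02842953 0.11879271] 28.6667
white (436, 352, 55, 48) [277.5 252.5] [47.4 97.7] 41.7
white (448, 194, 192, 206) [202.3 146.8] [196.  318.1] 24.7
white (55, 172, 83, 57) [685.6  76.1] [58.2 77.8] 82.1
white (305, 89, 54, 24) [469.6 -46.4] [16.7 47.7] 83.1
white (511, 0, 129, 87) [ 265.9 -118.7] [111.2  65.1] 7.1
blue (262, 0, 149, 149) [468.2 -65.9] [119.1 117.6] 7.2
yel (289, 268, 51, 17) [463.2 124.7] [52.7 15.5] 1.7
yel (0, 199, 7, 60) [774.3 113. ] [66.5  5.5] 79.4
```

Run:
```python
from h import *
ci=r.camera_info("wrist"); im=cv2.imread("pics/w14.png"); h=cv2.cvtColor(im,cv2.COLOR_BGR2HSV); S,V=h[...,1],h[...,2]
g=np.zeros(S.shape,bool); g[45:146,272:395]=1
for c in contours((S<120)&(V>40)&g,100): print("wrist",cv2.boundingRect(c),*rect(c,ci,.006))
ct,t=snap("top","pics/top5.png"); h=cv2.cvtColor(t,cv2.COLOR_BGR2HSV); S,V=h[...,1],h[...,2]
g=np.zeros(S.shape,bool); g[212:265,340:422]=1
for c in contours((S<110)&(V>80)&g,20): print("top",cv2.boundingRect(c),*rect(c,ct,.006))
```

```text
wrist (302, 45, 67, 69) [467.5 -66.5] [57.8 55.4] 7.1
top (340, 212, 81, 53) [ 474.4 -114.4] [133.9 207.4] 1.2
```

```bash
python3 -c "
from rig import r
print(r.finish_job())"
```

```text
the job is handed in; nothing more can be done
None
```

I handed the job in at about 29 s with all four pieces placed in the order given, no result shown; the burr, driver and valve were seen lying in place and the gasket was checked by measurement only, but I viewed 16 pictures against the limit of 14.

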